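# Switch on the driver under its spring guard

### The arm

A 6-joint arm with a two-finger parallel gripper is mounted at the origin on the work surface. World frame = base frame: x ahead of the robot, y to its left, z up, the work surface at z = 0. Lengths are in m, angles in degrees, forces in N, time in s.
With the tool pointing down it reaches from about 0.4 to 0.825 m from the base axis. Payload 7 kg.
Tool frame: the origin (TCP) lies on the centre line of the jaws, within the pads' length; the fingertips stand 22 mm ahead of it and the grasp point (between the pads) lies 3 mm ahead of it; z points along the fingers, y is the line along which they close (so a half turn about z gives the same grasp; the last joint's range is limited). The gripper opens to 88 mm and grips with 3 to 60 N. Pads are 19 mm wide; open, the fingers measure 130 mm over their backs; the gripper's body (78 mm by 193 mm) begins 47 mm behind the grasp point.
Start: joints at [92.71, 20.546, 0.682, 0, -70.136, -16.507], TCP at [0.161, 0.655, 0.249] pointing down, gripper open.
Joint ranges: [-176.03, 176.03], [-82.01, 121.73], [-58.28, 71.71], [-173.87, 95.51], [-174.79, -0.11], [-173.66, 173.66]. Speed limits (degrees/s): [136.94, 136.94, 172.46, 180, 180, 180].

### API

Orientations are given as [roll, pitch, yaw] about the fixed x, y, z axes, in that order (R = Rz(yaw) Ry(pitch) Rx(roll)).
In Python, from plant import get_state, cams, r gives the robot as it stands.
- The arm moves only by the tool apply_moves, never from a script. Its argument "targets" is a list of rows, each an object with "dp": the shift along the world's x, y, z in m, a list of three; "yaw": the turn about the world's z in degrees. In form: [{"dp": [x, y, z], "yaw": yaw}, ...]. A call has 1 to 20 rows; each row is the pose to reach, as a shift and turn from the pose commanded when the call began; what a row does not reach only later rows make up. A row lasts 1/12 s, in which the tool goes at most 41.7 mm and 7.16 degrees, less where a joint would pass 70% of its speed; a pose out of reach is approached as far as the arm can. A call with a gripper value outside its range is refused whole. "grip" is the gripper command: -1 is fully open, 1 is shut, values between are in proportion, set as the call begins (left out, the last holds). The fingers move at their own pace and stop on an object; "squeeze" is the grip in N (left out, the last holds). Time passes only in rows, so rows that repeat a pose let the fingers close. It gives the time, the measured TCP pose, the force, the opening and the grip force at its end, in the units of the state.
- get_state(): the state, without advancing time (a new reading comes with each control period).
- cams.capture(name): name is "scene" or "top" or "wrist"; returns a dict with "image" (384x512x3 uint8, red, green, blue), "range_z" (384x512 float32, m along the optical axis (not along the pixel's ray), 0 where there is no reading), "fx", "fy", "cx", "cy" (pixels), "R" (3x3) and "t" (3): a world point X has camera coordinates R X + t; the wrist camera has in their place "T_tool_cam" (4x4, takes a point from camera to tool coordinates, whose origin is the TCP and whose axes are the flange's). Camera axes: x right, y down, z forward; pixel columns grow to the right and rows downward; lengths in m; the calibration is good to about 2 mm. A picture is of the moment at which its call begins: read the wrist's pose just before it.
- r.close_job(): hands the job in; it is judged then, once.
The state is a dict: "time_s": time; "joints": joint angles; "qd": joint speeds; "joint_torque": joint torques, N m; "tcp_pos": TCP position; "eef_rot": TCP orientation; "contact_force": force on the tool from outside, world axes, zero at the start; "moment": the same for the moment, N m; "gripper_width": finger opening in m; "gripper_force": force on a finger pad.
Only numpy, scipy, OpenCV 4.12 (cv2) and the standard library are available. Lean on these libraries where they do the work, as an engineer would, in place of code of your own. Each camera call takes 0.05 s, during which the arm holds its last target. There are 200 camera calls.

### The job

Of the two switch boxes on the optical table, take the one with the wide guard: with a finger, lift its spring-loaded guard by the lip, flip the toggle beneath fully over to the back while the guard rests on the finger, then draw the finger out and let the guard drop shut over the switched toggle. Do it gently, leave the other box's guard and toggle as they are, and do not push or pick up the things standing about.

Things in the scene. Friction and masses are not known exactly. Their poses are not given: they have to be found in the camera images.
- wide_box: the box to be operated: grey switch box bolted to the table, 140 (x) x 150 (y) x 70 mm tall, with a grey hooded guard 66 mm wide on the middle of its top. Origin at the centre of its underside, z up; its -x side is the front, towards the robot, where the guard's lip is; +x is the back, where the guard's hinge is. The flat top is 70 mm above the origin.
- wide_guard (a joint): hinge of the wide guard, rad: 0 shut, grows as its front rises and swings back, stop at 1.3. A light spring (about 0.5 N at the lip) shuts it from any angle: it stays open only while held and drops shut when let go. The space under the lip is free: a finger coming from the front beneath or against the lip raises the guard.
- wide_lip (a point): middle of the front edge of the wide guard's lip, moving with the guard; shut, at (-56, 0, 99) mm in the box frame. The lip is black, 3 mm thick, 66 mm wide, and slopes down and inward from this edge to the foot of the front wall at x = -38 mm, 82 mm high
- wide_hinge (a point): middle of the wide guard's hinge line (along box y), at (30, 0, 74) mm in the box frame. The guard is a hood of 3 mm plastic, inside 60 mm wide; shut, its roof top is 124 mm above the table from x = -25 to 34 mm, and its front wall at x = -38 mm spans 82 to 112 mm above the table (box frame)
- wide_toggle (a joint): the toggle under the wide guard, rad: 0 off (leaning 0.3 rad towards the front), 0.6 on (leaning 0.3 rad towards the back). It moves stiffly (about 1 N at the ball), stays wherever it is left, and has a hard stop at each end. Pivot at (-12, 0, 70) mm in the box frame, along box y; a steel bar 9 mm thick with a ball of 14 mm at its end. It can be reached under the raised guard from the front.
- wide_tip (a point): centre of the 14 mm ball at the end of the wide toggle, 34 mm from its pivot: off, at (-22, 0, 102) mm in the box frame; on, at (-2, 0, 102) mm
- slim_box: the other box, to be left alone: grey switch box bolted to the table, 140 (x) x 150 (y) x 70 mm tall, with a grey hooded guard 38 mm wide on the middle of its top. Origin at the centre of its underside, z up; its -x side is the front, towards the robot, where the guard's lip is; +x is the back, where the guard's hinge is. The flat top is 70 mm above the origin.
- slim_guard (a joint): hinge of the slim guard, rad: 0 shut, grows as its front rises and swings back, stop at 1.3. A light spring (about 0.5 N at the lip) shuts it from any angle: it stays open only while held and drops shut when let go. The space under the lip is free: a finger coming from the front beneath or against the lip raises the guard.
- slim_lip (a point): middle of the front edge of the slim guard's lip, moving with the guard; shut, at (-56, 0, 99) mm in the box frame. The lip is black, 3 mm thick, 38 mm wide, and slopes down and inward from this edge to the foot of the front wall at x = -38 mm, 82 mm high
- slim_hinge (a point): middle of the slim guard's hinge line (along box y), at (30, 0, 74) mm in the box frame. The guard is a hood of 3 mm plastic, inside 32 mm wide; shut, its roof top is 124 mm above the table from x = -25 to 34 mm, and its front wall at x = -38 mm spans 82 to 112 mm above the table (box frame)
- slim_toggle (a joint): the toggle under the slim guard, rad: 0 off (leaning 0.3 rad towards the front), 0.6 on (leaning 0.3 rad towards the back). It moves stiffly (about 1 N at the ball), stays wherever it is left, and has a hard stop at each end. Pivot at (-12, 0, 70) mm in the box frame, along box y; a steel bar 9 mm thick with a ball of 14 mm at its end. It can be reached under the raised guard from the front.
- slim_tip (a point): centre of the 14 mm ball at the end of the slim toggle, 34 mm from its pivot: off, at (-22, 0, 102) mm in the box frame; on, at (-2, 0, 102) mm
- collar: a loose aluminium ring 28 mm across, 14 mm tall, lying on top of the wide-guard box, about 54 mm to the side of its guard's middle. Bystander; origin at the centre of its underside
- standoff: a loose brass cylinder 18 mm across, 30 mm tall, standing on top of the slim-guard box beside its guard. Bystander; origin at the centre of its underside
- post: a loose steel optics post 32 mm across the foot, 80 mm tall, standing between the boxes. Bystander; origin at the centre of its underside
- lens: a small lens mount, 34 x 40 mm foot, 61 mm tall, standing between the boxes. Bystander; origin at the centre of its underside
- motor: a small square motor 37 x 37 mm, 56 mm tall with its upright shaft, standing nearer the robot. Bystander; origin at the centre of its underside
- cleaner: a white bottle 48 mm across, 120 mm tall, standing at the back. Bystander; origin at the centre of its underside
- driver: a screwdriver 170 mm long lying on the left of the table. Bystander; origin on the axis of the handle and blade
- tray: an open grey tray 100 x 140 x 30 mm on the right of the table. Bystander; origin at the centre of its underside
Things that resemble listed ones, but are neither listed nor needed, are in the scene too. Leave any pink look-alike of the wide_box alone.

How it is judged (in metres and radians):
On the way, in this order (a step that is already met when the one before it is completed fails the run):
1. the wide guard is lifted while its toggle is still off (value of joint wide_guard above 0.25 rad and value of joint wide_toggle below 0.15 rad), for 0.05 s.
2. the toggle is flipped on while the guard is held up (value of joint wide_guard above 0.25 rad and value of joint wide_toggle above 0.48 rad), for 0.1 s.
At the end, for the whole second after the job is handed in: wide guard shut (under 0.06 rad), its toggle on (over 0.48 rad of 0.6), the slim guard shut (under 0.06 rad) and its toggle off (under 0.1 rad) (value of joint each of wide_guard, slim_guard below 0.06 rad and value of joint wide_toggle above 0.48 rad and value of joint slim_toggle below 0.1 rad); the robot touches nothing.
It fails at once if the other box's guard is opened (over 0.15 rad) or its toggle moved (over 0.15 rad) (value of joint any of slim_guard, slim_toggle above 0.15 rad).
It fails at once if the wide guard or its toggle is forced (over 25 N) (contact force between any of the arm, the fingers and wide_box above 25 N).
It fails at once if a bystander is moved by more than 20 mm or lifted (distance of any of collar, standoff, post, lens, motor, cleaner, driver, tray from where it was at the start of the episode above 0.02 m).
It also fails if it takes over 38 s, if anything falls off the work surface, if the arm or the gripper's body presses on something with over 40 N, if the wrist force passes 120 N, or if a joint passes its speed limit or range.

## Working session

There is one attempt and no reset: what is moved stays moved. The work goes in short steps, Python scripts to look and compute and a tool call to move; the robot and the scene stay as the last step left them, time stands still between calls to the robot, and variables do not carry over. Pictures are saved under pics/ and viewed, at most 10 in all, crops included, and the job is handed in when it is done.

Besides the shell and the picture viewer there is one more tool, called as name(argument=value, ...) on one line, values as JSON. apply_moves: Moves the arm, as the interface text tells. Its arguments: {"type":"object","properties":{"targets":{"type":"array","items":{"type":"object","properties":{"dp":{"type":"array","items":{"type":"number"}},"yaw":{"type":"number"}}}},"grip":{"type":"number"},"squeeze":{"type":"number"}},"required":["targets"]}

```bash
mkdir -p pics
cat > h.py <<'E'
import numpy as np,cv2
from plant import get_state,cams,r
def cap(n):
    c=cams.capture(n); np.savez('/tmp/'+n+'.npz',**{k:v for k,v in c.items()}); return c
def pts(c):
    z=c['range_z']; v,u=np.mgrid[:z.shape[0],:z.shape[1]]
    P=np.stack([(u-c['cx'])/c['fx']*z,(v-c['cy'])/c['fy']*z,z],-1)
    return (P-c['t'])@c['R']   # R^T (P-t)
E
python3 - <<'E'
from h import *
s=get_state();print({k:np.round(v,3) for k,v in s.items()})
a=cap('scene');b=cap('top')
im=np.vstack([a['image'],b['image']])
cv2.imwrite('pics/a.png',cv2.cvtColor(a['image'],4)); cv2.imwrite('pics/b.png',cv2.cvtColor(b['image'],4))
print(b['R'],b['t'],b['fx'])
E
```

```text
{'time_s': np.float64(0.0), 'joints': array([ 9.2709e+01,  2.0590e+01,  6.3400e-01, -2.3000e-02, -7.0133e+01,
       -1.6507e+01]), 'qd': array([ 0.146, -0.057, -0.008, -0.054,  0.029, -0.025]), 'joint_torque': array([ 1.0000e-03, -5.8272e+01,  2.9306e+01,  6.9980e+00,  7.0000e-03,
       -0.0000e+00]), 'tcp_pos': array([0.161, 0.655, 0.248]), 'eef_rot': array([ 1.79909e+02, -4.00000e-03, -1.38050e+01]), 'contact_force': array([-0.124, -0.806,  1.033]), 'moment': array([ 0.037, -0.015, -0.006]), 'gripper_force': np.float64(0.0), 'gripper_width': np.float64(0.087)}
[[ 4.19324132e-03 -9.99618111e-01 -2.73139048e-02]
 [-9.91770779e-01 -6.62136799e-04 -1.28024546e-01]
 [ 1.27957570e-01  2.76259704e-02 -9.91394808e-01]] [4.26833829e-04 5.36937490e-01 1.15931218e+00] 398.2106079464756
```

View pics/a.png

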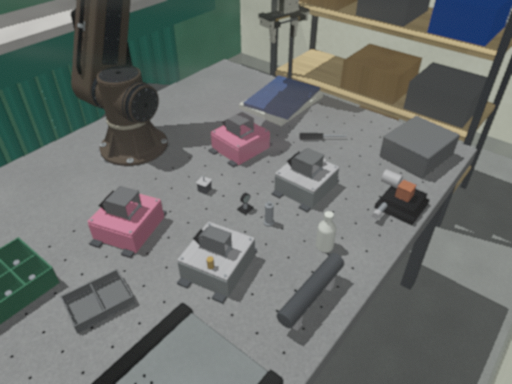

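View pics/b.png

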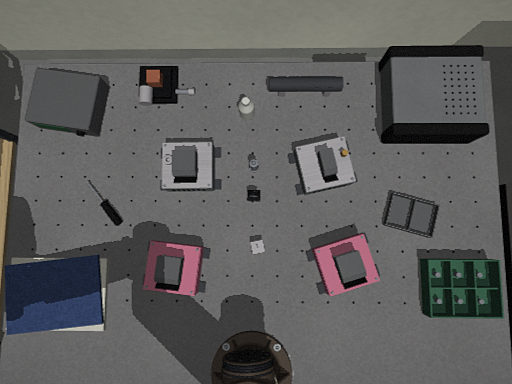

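The scene view shows two grey boxes (305,175) and (217,255), and two pink look-alikes (240,138) and (127,218). In the top view the grey boxes are at (188,165) and (325,163), and the pink ones at (173,268) and (347,263). The left grey box (188,165) has the broad guard, with a ring at (168,160). The right one has a narrow guard and the brass standoff, so I choose (188,165). Next I measure it and check with a crop.

Run:
```python
from h import *
b=dict(np.load('/tmp/top.npz')); P=pts(b)
m=(P[...,2]>.060)&(P[...,2]<.2)
def box(mm,name):
    Q=(P[mm][:,:2]*1000).astype(np.float32); print(name,mm.sum(),cv2.minAreaRect(Q),np.median(P[mm],0),P[mm].min(0),P[mm].max(0))
w=np.zeros(m.shape,bool); w[125:210,150:222]=1
box(m&w&(P[...,2]<.08),'top');box(m&w&(P[...,2]>.115)&(P[...,2]<.13),'roof')
for hi in (.1,):
  box(w&(P[...,2]>.1),'guard')
for n,u0,u1,v0,v1 in (('post',245,262,150,172),('lens',240,265,180,205),('motor',245,268,232,256),('cleaner',235,258,90,122),('collar',160,175,150,168)):
    k=np.zeros(m.shape,bool);k[v0:v1,u0:u1]=1;k&=P[...,2]>(.02 if n!='collar' else .078);box(k,n)
w=np.zeros(m.shape,bool); w[230:300,135:215]=1
box(w&(P[...,2]>.06)&(P[...,2]<.2),'pink')
im=cv2.resize(b['image'][115:220,140:270],None,fx=5,fy=5,interpolation=3);cv2.imwrite('pics/c.png',cv2.cvtColor(im,4))
```

```text
top 1442 ((598.7213134765625, 190.0777587890625), (139.60809326171875, 147.58160400390625), 1.0121424198150635) [0.59554765 0.16374498 0.06984688] [0.52839313 0.11544822 0.06001115] [0.66891855 0.26311148 0.07995019]
roof 578 ((596.7565307617188, 189.7755584716797), (70.86299133300781, 66.4637680053711), 0.4655706584453583) [0.59737117 0.18987623 0.12366977] [0.56133336 0.15649027 0.11506119] [0.63220432 0.22322483 0.12911597]
guard 679 ((492.2819519042969, 115.87802124023438), (350.302978515625, 103.04126739501953), 37.29994201660156) [0.59386105 0.18732075 0.12341759] [ 0.38417435 -0.03124493  0.10016904] [0.63220432 0.22322483 1.21808891]
post 82 ((603.9625244140625, -6.142509460449219), (24.652301788330078, 23.43004608154297), 38.07917404174805) [ 0.60128217 -0.00738716  0.06833516] [ 0.59153996 -0.01891105  0.02108081] [0.61670686 0.00571403 0.08104354]
lens 55 ((453.43438720703125, -11.470308303833008), (141.46224975585938, 27.210060119628906), 5.046928882598877) [ 0.5142027  -0.00724446  0.05741974] [ 0.38417435 -0.03124493  0.03663383] [0.52344834 0.00736376 1.21808891]
motor
[... 173 characters left out ...]
 0.03197308] [0.38417435 0.00132108 1.21808891]
cleaner 282 ((772.112060546875, 15.768877029418945), (38.470699310302734, 47.088348388671875), 8.972805976867676) [0.76633462 0.01500245 0.08219688] [ 0.75248817 -0.00698283  0.0205871 ] [0.79376635 0.03928164 0.12736873]
collar 106 ((515.07470703125, 102.39505004882812), (371.4923095703125, 44.40323257446289), 52.40937423706055) [0.60977969 0.2226308  0.12143316] [ 0.38417435 -0.03124493  0.07858343] [0.63193917 0.25554308 1.21808891]
pink 2557 ((300.8348388671875, 225.3026123046875), (148.9175567626953, 139.811279296875), 83.3365478515625) [0.30283401 0.2174631  0.07139993] [0.22473042 0.1442965  0.06014045] [0.37647886 0.3061247  0.13038075]
```

View pics/c.png

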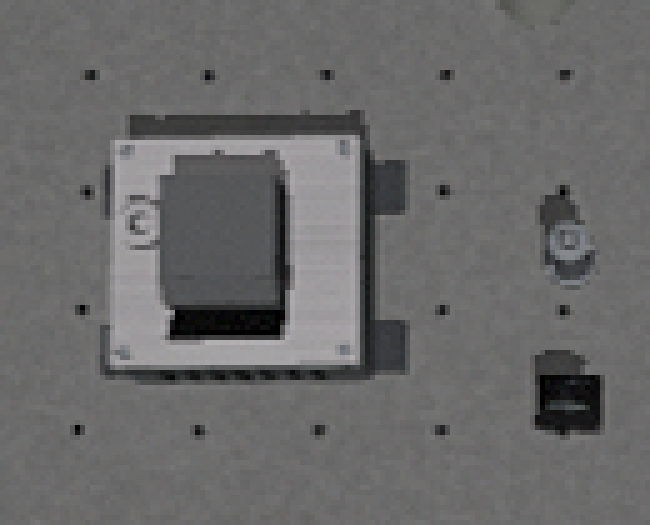

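The crop confirms it: the broad 66 mm hood, black lip at crop (228,322), ring on its left at (140,222). Box origin is about (0.599, 0.190), yaw about 1°, top at 70 mm and roof at 124 mm, matching the description. The shut lip edge should be at x≈0.543, z 0.099. I'll move in front of it with the gripper closing.

apply_moves(targets=[{"dp": [0.02,-0.028,0],"yaw": 1},{"dp": [0.04,-0.056,0],"yaw": 2},{"dp": [0.06,-0.084,0],"yaw": 3},{"dp": [0.08,-0.113,0],"yaw": 4},{"dp": [0.1,-0.141,0],"yaw": 5},{"dp": [0.12,-0.17,0],"yaw": 6},{"dp": [0.14,-0.198,0],"yaw": 7},{"dp": [0.16,-0.226,0],"yaw": 8},{"dp": [0.18,-0.254,0],"yaw": 9},{"dp": [0.2,-0.283,0],"yaw": 10},{"dp": [0.22,-0.311,0],"yaw": 11},{"dp": [0.24,-0.339,0],"yaw": 12},{"dp": [0.26,-0.367,0],"yaw": 13},{"dp": [0.28,-0.396,0],"yaw": 14},{"dp": [0.3,-0.424,0],"yaw": 14.8},{"dp": [0.315,-0.445,0],"yaw": 14.8},{"dp": [0.324,-0.46,0],"yaw": 14.8},{"dp": [0.329,-0.465,0],"yaw": 14.8},{"dp": [0.329,-0.465,0],"yaw": 14.8},{"dp": [0.329,-0.465,0],"yaw": 14.8}], grip=1, squeeze=5)

```text
time_s: 1.77
tcp_pos: [0.4899, 0.1905, 0.2483]
eef_rot: [180.0, 0.0, 1.0]
contact_force: [0.4, 0.4, 0.0]
gripper_width: 0.0004
gripper_force: 0.0
```

Run:
```python
from h import *
from scipy.spatial.transform import Rotation as Ro
s=get_state();c=cap('wrist')
R=Ro.from_euler('xyz',s['eef_rot'],degrees=True).as_matrix()
T=c['T_tool_cam'];z=c['range_z'];v,u=np.mgrid[:384,:512]
P=np.stack([(u-c['cx'])/c['fx']*z,(v-c['cy'])/c['fy']*z,z],-1)
tool=P@T[:3,:3].T+T[:3,3];W=tool@R.T+s['tcp_pos']
print(s['tcp_pos'],s['eef_rot'],s['contact_force'],s['gripper_width'],s['joints'],T)
ok=(z>0)
g=ok&(W[...,0]>.5)&(abs(W[...,1]-.19)<.06)&(W[...,2]>.09)&(W[...,2]<.14)
Q=W[g];print(g.sum(),Q.min(0),Q.max(0))
roof=Q[Q[:,2]>.119];print('roof',cv2.minAreaRect((roof[:,:2]*1000).astype(np.float32)))
g=g&(c['image'].max(-1)<45)&(W[...,0]<.59);Q=W[g];print('lip',len(Q),Q.min(0) if len(Q) else 0,Q.max(0) if len(Q) else 0)
# finger extents in tool frame
f=ok&(tool[...,2]>-.03)&(tool[...,2]<.03)&(abs(tool[...,0])<.06)&(abs(tool[...,1])<.06)
F=tool[f];print('finger',len(F),F.min(0) if len(F) else 0,F.max(0) if len(F) else 0)
cv2.imwrite('pics/d.png',cv2.cvtColor(c['image'],4))
```

```text
[0.48988624 0.19052178 0.24830131] [1.79990792e+02 2.53701446e-02 9.50913591e-01] [0.41256873 0.35424146 0.01170713] 0.00042344466054699105 [ 4.26454360e+01  6.46157144e+00 -1.80317526e+01 -1.09862335e-02
 -6.55317451e+01  4.83100322e+01] [[-4.26318439e-04 -9.66920393e-01 -2.55077973e-01  6.75118332e-02]
 [ 9.99999768e-01 -5.47720073e-04  4.04909006e-04  1.25347842e-04]
 [-5.31226101e-04 -2.55077742e-01  9.66920402e-01 -1.36271064e-01]
 [ 0.00000000e+00  0.00000000e+00  0.00000000e+00  1.00000000e+00]]
9164 [0.54164832 0.15826467 0.09001236] [0.63378608 0.22551461 0.12703767]
roof ((600.1926879882812, 191.9829864501953), (66.2247314453125, 66.23500061035156), 0.9223230481147766)
lip 0 0 0
finger 930 [-0.00963124 -0.00661849 -0.0262946 ] [0.01099038 0.0067716  0.02152541]
```

View pics/d.png

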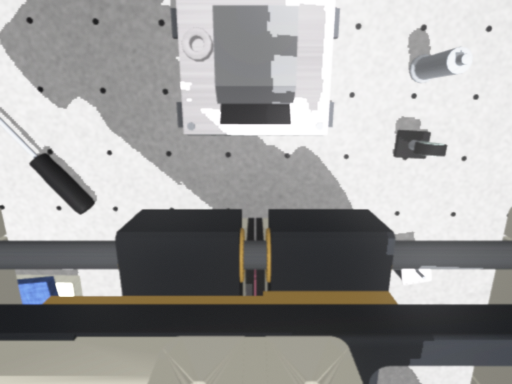

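The wrist view shows the guard at (255,55), its lip at (255,113), the ring at (197,43) and the lens mount and post on the right, clear of the route. The lip edge is at x≈0.542, y≈0.191. I'll check the tool's shape from the same picture before going down.

Run:
```python
from h import *
c=dict(np.load('/tmp/wrist.npz'));T=c['T_tool_cam'];z=c['range_z'];v,u=np.mgrid[:384,:512]
P=np.stack([(u-c['cx'])/c['fx']*z,(v-c['cy'])/c['fy']*z,z],-1)
t=P@T[:3,:3].T+T[:3,3]
for vv in (212,225,250,280,300):
    for uu in (130,160,200,235,247,255,262,275,380): print(vv,uu,np.round(t[vv,uu]*1000,0) if z[vv,uu]>0 else '-')
near=(z>0)&(t[...,2]<.03)&(abs(t[...,0])<.1)
for a in range(-60,30,6):
    k=near&(t[...,2]*1000>=a)&(t[...,2]*1000<a+6)
    if k.sum(): q=t[k]*1000;print(a,k.sum(),q[:,:2].min(0).round(),q[:,:2].max(0).round())
```

```text
212 130 [ -68. -167.  250.]
212 160 [ 38. -27. -53.]
212 200 [ 38. -16. -51.]
212 235 [ 38.  -6. -52.]
212 247 [-68. -10. 248.]
212 255 [-68.   1. 249.]
212 262 [-67.  10. 247.]
212 275 [ 38.   6. -52.]
212 380 [-68. 167. 247.]
225 130 [ 38. -32. -62.]
225 160 [ 38. -25. -62.]
225 200 [ 38. -14. -63.]
225 235 [ 38.  -5. -62.]
225 247 [ 9. -4. 11.]
225 255 [-86.   1. 248.]
225 262 [ 9.  4. 10.]
225 275 [ 38.   5. -62.]
225 380 [ 38.  33. -61.]
250 130 [ 34. -30. -69.]
250 160 [ 34. -23. -68.]
250 200 [ 33. -14. -66.]
250 235 [ 33.  -5. -67.]
250 247 [ 30.  -2. -61.]
250 255 [ 30.   0. -60.]
250 262 [ 30.   2. -60.]
250 275 [ 33.   5. -68.]
250 380 [ 33.  31. -67.]
280 130 [ 25. -31. -68.]
280 160 [ 25. -24. -67.]
280 200 [ 25. -14. -68.]
280 235 [ 25.  -5. -67.]
280 247 [ -2.  -3. -23.]
280 255 [-127.    1.  178.]
280 262 [ -2.   3. -24.]
280 275 [ 26.   5. -70.]
280 380 [ 26.  31. -69.]
300 130 [ 22. -30. -71.]
300 160 [ 22. -23. -72.]
300 200 [ 22. -13. -71.]
300 235 [ 23.  -5. -72.]
300 247 [ 23.  -2. -72.]
300 255 [ 22.   0. -72.]
300 262 [ 23.   2. -72.]
300 275 [ 23.   5. -72.]
300 380 [ 23.  30. -72.]
-60 4043 [-21. -72.] [39. 82.]
-54 2240 [-28. -81.] [38. 82.]
-48 1137 [-33. -83.] [37. 83.]
-42 10 [ 5. -4.] [8. 4.]
-36 47 [-2. -4.] [7. 4.]
-30 365 [-9. -4.] [4. 4.]
-24 110 [-10.  -4.] [3. 4.]
-12 25 [ 8. -4.] [10.  4.]
-6 75 [ 8. -3.] [9. 4.]
0 138 [ 4. -6.] [11.  6.]
6 104 [ 8. -6.] [11.  7.]
12 88 [ 8. -7.] [11.  7.]
18 25 [ 8. -4.] [9. 4.]
```

apply_moves(targets=[{"dp": [0,0.001,-0.025],"yaw": 0},{"dp": [0,0.001,-0.055],"yaw": 0},{"dp": [0,0.001,-0.085],"yaw": 0},{"dp": [0,0.001,-0.115],"yaw": 0},{"dp": [0.005,0.001,-0.132],"yaw": 0},{"dp": [0.015,0.001,-0.136],"yaw": 0},{"dp": [0.025,0.001,-0.136],"yaw": 0},{"dp": [0.032,0.001,-0.136],"yaw": 0},{"dp": [0.036,0.001,-0.136],"yaw": 0},{"dp": [0.036,0.001,-0.136],"yaw": 0}])

```text
time_s: 2.65
tcp_pos: [0.5277, 0.1922, 0.1138]
eef_rot: [-179.9, -0.1, 1.0]
contact_force: [0.6, -0.4, 0.0]
gripper_width: 0.0005
gripper_force: 0.0
```

apply_moves(targets=[{"dp": [0.002,0,0],"yaw": 0},{"dp": [0.004,0,0],"yaw": 0},{"dp": [0.005,0,0],"yaw": 0},{"dp": [0.006,0,0],"yaw": 0},{"dp": [0.007,0,0],"yaw": 0},{"dp": [0.007,0,0],"yaw": 0}])

```text
time_s: 3.15
tcp_pos: [0.5321, 0.1914, 0.1124]
eef_rot: [180.0, 0.1, 1.0]
contact_force: [-4.1, 0.8, 2.0]
gripper_width: 0.0004
gripper_force: 2.2
```

Contact with the lip. Now I follow its arc up and back.

apply_moves(targets=[{"dp": [0.001,0,0.004],"yaw": 0},{"dp": [0.003,0,0.008],"yaw": 0},{"dp": [0.005,0,0.012],"yaw": 0},{"dp": [0.007,0,0.016],"yaw": 0},{"dp": [0.009,0,0.02],"yaw": 0},{"dp": [0.011,0,0.024],"yaw": 0},{"dp": [0.014,0,0.028],"yaw": 0},{"dp": [0.017,0,0.031],"yaw": 0},{"dp": [0.02,0,0.035],"yaw": 0},{"dp": [0.023,0,0.038],"yaw": 0},{"dp": [0.023,0,0.038],"yaw": 0}])

```text
time_s: 4.07
tcp_pos: [0.5567, 0.1917, 0.1519]
eef_rot: [-180.0, -0.1, 1.0]
contact_force: [-0.9, -0.2, 2.0]
gripper_width: 0.0004
gripper_force: 1.1
```

Run:
```python
from h import *
c=cap('scene');im=cv2.resize(c['image'][120:230,240:370],None,fx=5,fy=5,interpolation=3)
cv2.imwrite('pics/e.png',cv2.cvtColor(im,4))
```

```text
(no output)
```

View pics/e.png

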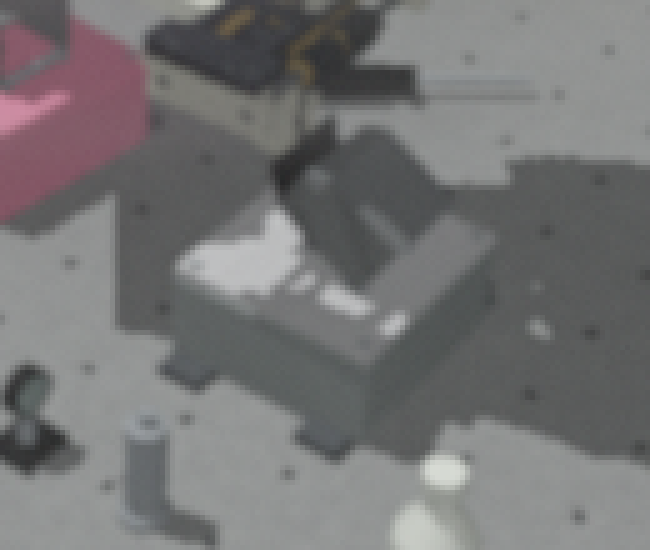

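The crop shows the guard up by about 0.5 rad, with its lip at (305,155) held by the finger, and the post and bottle untouched. I back off 3 mm, lower the tip to ball height, then push back.

apply_moves(targets=[{"dp": [-0.003,0,-0.002],"yaw": 0},{"dp": [-0.003,0,-0.007],"yaw": 0},{"dp": [-0.003,0,-0.013],"yaw": 0},{"dp": [-0.003,0,-0.019],"yaw": 0},{"dp": [-0.003,0,-0.025],"yaw": 0},{"dp": [-0.003,0,-0.03],"yaw": 0},{"dp": [-0.003,0,-0.033],"yaw": 0},{"dp": [-0.003,0,-0.033],"yaw": 0}])

```text
time_s: 4.78
tcp_pos: [0.5523, 0.1911, 0.1163]
eef_rot: [179.9, 0.1, 1.0]
contact_force: [-2.7, -0.9, 1.8]
gripper_width: 0.0008
gripper_force: 1.0
```

apply_moves(targets=[{"dp": [0.002,0,0.001],"yaw": 0},{"dp": [0.004,0,0.002],"yaw": 0},{"dp": [0.006,0,0.002],"yaw": 0},{"dp": [0.008,0,0.002],"yaw": 0},{"dp": [0.01,0,0.002],"yaw": 0},{"dp": [0.012,0,0.002],"yaw": 0},{"dp": [0.014,0,0.002],"yaw": 0},{"dp": [0.016,0,0.002],"yaw": 0},{"dp": [0.018,0,0.002],"yaw": 0},{"dp": [0.02,0,0.002],"yaw": 0},{"dp": [0.021,0,0.002],"yaw": 0},{"dp": [0.021,0,0.002],"yaw": 0}])

```text
time_s: 5.78
tcp_pos: [0.5744, 0.1916, 0.1195]
eef_rot: [-180.0, -0.0, 1.0]
contact_force: [-0.1, 0.2, -0.5]
gripper_width: 0.0005
gripper_force: 0.4
```

apply_moves(targets=[{"dp": [0.001,0,0],"yaw": 0},{"dp": [0.002,0,0],"yaw": 0},{"dp": [0.003,0,0],"yaw": 0},{"dp": [0.003,0,0],"yaw": 0}])

```text
time_s: 6.12
tcp_pos: [0.5772, 0.1916, 0.1196]
eef_rot: [-180.0, -0.0, 1.0]
contact_force: [-1.9, 0.0, -0.3]
gripper_width: 0.0008
gripper_force: 0.7
```

apply_moves(targets=[{"dp": [0.001,0,0],"yaw": 0},{"dp": [0.002,0,0],"yaw": 0},{"dp": [0.002,0,0],"yaw": 0}])

```text
time_s: 6.37
tcp_pos: [0.5791, 0.1915, 0.1196]
eef_rot: [180.0, 0.0, 1.0]
contact_force: [-1.7, 0.5, 1.6]
gripper_width: 0.0001
gripper_force: 1.0
```

apply_moves(targets=[{"dp": [0.0005,0,0],"yaw": 0},{"dp": [0.001,0,0],"yaw": 0},{"dp": [0.001,0,0],"yaw": 0}])

```text
time_s: 6.62
tcp_pos: [0.58, 0.1915, 0.1195]
eef_rot: [180.0, 0.0, 1.0]
contact_force: [-1.8, 0.1, 1.4]
gripper_width: 0.0004
gripper_force: 1.1
```

apply_moves(targets=[{"dp": [0.0005,0,0],"yaw": 0},{"dp": [0.001,0,0],"yaw": 0},{"dp": [0.001,0,0],"yaw": 0}])

```text
time_s: 6.87
tcp_pos: [0.581, 0.1915, 0.1195]
eef_rot: [180.0, 0.0, 1.0]
contact_force: [-1.6, 0.9, 1.6]
gripper_width: 0.0009
gripper_force: 1.1
```

Run:
```python
from h import *
print(get_state()['contact_force'])
c=cap('scene');im=cv2.resize(c['image'][120:230,240:370],None,fx=5,fy=5,interpolation=3)
cv2.imwrite('pics/f.png',cv2.cvtColor(im,4))
```

```text
[-1.6210771   0.94689368  1.57645301]
```

View pics/f.png

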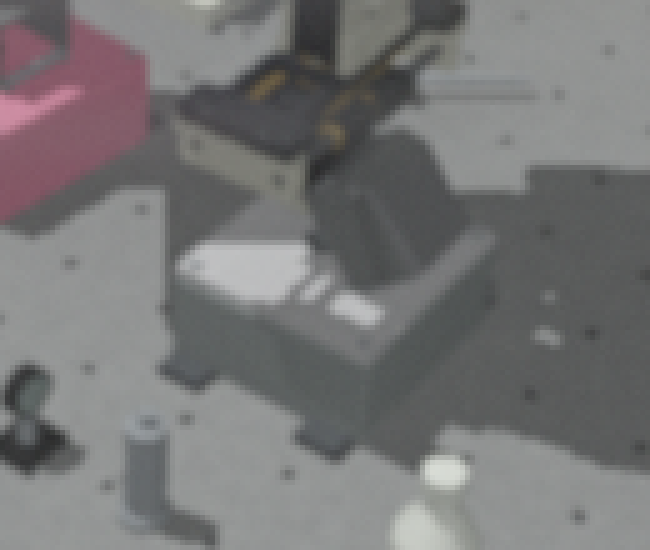

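The guard is wider open (about 0.85 rad), resting on the finger at (315,190). The force is still the steady ~1.7 N of the toggle moving, so I keep going to its stop.

apply_moves(targets=[{"dp": [0.0005,0,0],"yaw": 0},{"dp": [0.001,0,0],"yaw": 0},{"dp": [0.001,0,0],"yaw": 0}])

```text
time_s: 7.17
tcp_pos: [0.5817, 0.1915, 0.1194]
eef_rot: [180.0, 0.0, 1.0]
contact_force: [-3.6, 1.2, 0.5]
gripper_width: 0.0006
gripper_force: 1.7
```

Force is rising and the tool lags behind its target, which suggests the stop. One more small step to confirm.

apply_moves(targets=[{"dp": [0.0005,0,0],"yaw": 0},{"dp": [0.001,0,0],"yaw": 0},{"dp": [0.001,0,0],"yaw": 0}])

```text
time_s: 7.42
tcp_pos: [0.582, 0.1914, 0.1193]
eef_rot: [180.0, 0.1, 1.0]
contact_force: [-7.2, 1.6, 3.2]
gripper_width: 0.0004
gripper_force: 3.4
```

That's the hard stop. I draw the finger out.

apply_moves(targets=[{"dp": [-0.003,0,0],"yaw": 0},{"dp": [-0.008,0,0],"yaw": 0},{"dp": [-0.013,0,0],"yaw": 0},{"dp": [-0.018,0,0],"yaw": 0},{"dp": [-0.023,0,0],"yaw": 0},{"dp": [-0.028,0,0],"yaw": 0},{"dp": [-0.033,0,0],"yaw": 0},{"dp": [-0.038,0,0],"yaw": 0},{"dp": [-0.043,0,0],"yaw": 0},{"dp": [-0.048,0,0],"yaw": 0},{"dp": [-0.053,0,0],"yaw": 0},{"dp": [-0.06,0,0],"yaw": 0},{"dp": [-0.07,0,0],"yaw": 0},{"dp": [-0.08,0,0.01],"yaw": 0},{"dp": [-0.09,0,0.04],"yaw": 0},{"dp": [-0.094,0,0.07],"yaw": 0},{"dp": [-0.094,0,0.1],"yaw": 0},{"dp": [-0.094,0,0.13],"yaw": 0},{"dp": [-0.094,0,0.13],"yaw": 0},{"dp": [-0.094,0,0.13],"yaw": 0}])

```text
time_s: 9.08
tcp_pos: [0.4891, 0.1921, 0.2516]
eef_rot: [-179.8, -0.2, 1.0]
contact_force: [0.6, -0.2, -0.3]
gripper_width: 0.0005
gripper_force: 0.0
```

Run:
```python
from h import *
print(get_state()['contact_force'],get_state()['time_s'])
c=cap('scene');im=cv2.resize(c['image'][120:230,240:370],None,fx=5,fy=5,interpolation=3)
cv2.imwrite('pics/g.png',cv2.cvtColor(im,4))
b=cap('top');P=pts(b);w=np.zeros(P.shape[:2],bool);w[125:210,150:222]=1
k=w&(P[...,2]>.1)&(P[...,2]<.2)&(P[...,0]>.53);q=P[k];print(len(q),q.min(0),q.max(0),np.median(q,0))
```

```text
[ 0.56509345 -0.16458386 -0.28858376] 9.0833
643 [0.56091819 0.15617015 0.10062962] [0.63230475 0.22355581 0.12963372] [0.59651703 0.18819415 0.12334049]
```

View pics/g.png

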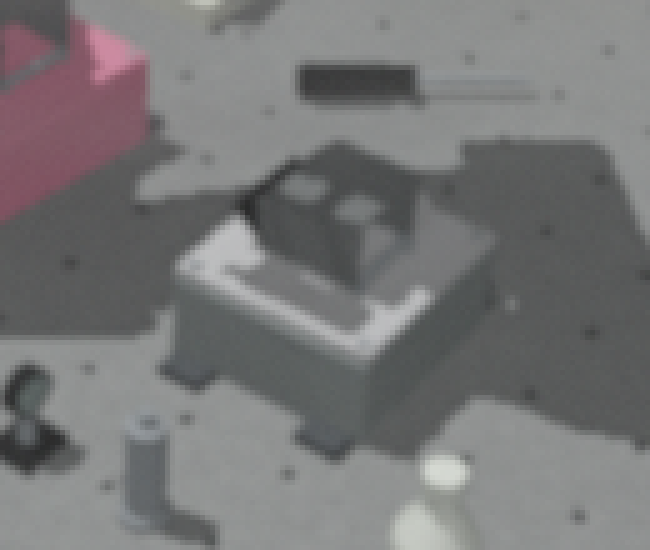

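The guard is shut again: roof median 123 mm and its extents match the start. The bystanders stand where they were, and the finger met the toggle's hard stop, slightly past the expected on position. I hand in.

```bash
python3 -c "
from plant import r
print(r.close_job())"
```

```text
the job is handed in; nothing more can be done
None
```

I lifted the wide guard, pushed the toggle back to its hard stop, and drew the finger out so the guard dropped shut. The job was handed in at about 9 s, with no verdict returned. The toggle's final position under the shut guard was judged from the stop force only, not seen.

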